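# Tidy the mould-making bench into its organiser boards

## Robot

A 6-joint arm with a two-finger parallel gripper is mounted at the origin on the work surface. World frame = base frame: x ahead of the robot, y to its left, z up, the work surface at z = 0. Lengths are in mm, angles in rad, forces in N, time in s.
With the tool pointing down it reaches from about 350 to 875 mm from the base axis. Payload 4.2 kg.
Tool frame: the origin (TCP) lies midway between the tips of the shut fingers; the grasp point (between the pads) lies 19 mm behind it (arm.grasp_offset is the distance from the TCP to the grasp point, in mm); z points along the fingers, y is the line along which they close (so a half turn about z gives the same grasp; the last joint's range is limited). The gripper opens to 85 mm and grips with 20 to 120 N. Pads are 22 mm wide; open, the fingers measure 114 mm over their backs; the gripper's body (76 mm by 85 mm) begins 54 mm behind the grasp point. The pads swing forward as they close: fully open they stand 13 mm farther back than shut.
Start: joints at [-0.854, 0.385, 0.008, 0, -1.194, -0.259], TCP at [276.246, -560.613, 231.312] pointing down, gripper open.
Joint ranges: [-3.14, 3.14], [-1.21, 2.06], [-1.07, 1.41], [-3.16, 2.05], [-2.99, -0.16], [-3.1, 3.1]. Speed limits (rad/s): [2.79, 2.79, 3.14, 3.14, 3.14, 3.14].

## Interface

Orientations are given as a unit quaternion [x, y, z, w].
In Python, from bench import arm gives the robot as it stands. The module is installed in compiled form; this text tells all that it offers.
- The arm moves only by the tool servo_tool, never from a script. Its argument "increments" is a list of rows, each a list of 7 numbers: the opening, from 0 (shut) to 1 (fully open), then the shift along the tool's x, y, z in m, then the turn, a rotation vector about the tool's x, y, z in degrees. In form: [[grip, x, y, z, ax, ay, az], ...]. A call has 1 to 12 rows; each row is the pose to reach, as a shift and turn from the pose commanded when the call began, along the tool's axes at that moment; what a row does not reach only later rows make up. A row lasts 1/8 s, in which the tool goes at most 62.5 mm and 10.7 degrees, less where a joint would pass 70% of its speed; a pose out of reach is approached as far as the arm can. A call with a gripper value outside its range is refused whole. The fingers move at their own pace and stop on an object; the grip force is fixed at half the most. Time passes only in rows, so rows that repeat a pose let the fingers close. It gives the time, the measured TCP pose, the force, the opening and the grip force at its end, in the units of the state.
- arm.read_state(): the state, without advancing time (a new reading comes with each control period).
- arm.get_image(name): name is "side" or "top" or "wrist"; returns a dict with "color" (480x640x3 uint8, red, green, blue), "fx", "fy", "cx", "cy" (pixels), "rvec" (rotation vector, rad) and "tvec" (3), from world to camera coordinates, as OpenCV has them; the wrist camera has in their place "hand_eye" (4x4, takes a point from camera to tool coordinates, whose origin is the TCP and whose axes are the flange's). Camera axes: x right, y down, z forward; pixel columns grow to the right and rows downward; lengths in mm; the calibration is good to about 2 mm. A picture is of the moment at which its call begins: read the wrist's pose just before it. There is no depth.
- arm.job_done(): hands the job in; it is judged then, once.
Trained networks look in the newest picture that a camera, given by its name, has taken for a name from the list of things; names that differ only in an ending like _2 or _b are one class to them, and where a whole thing is asked for, a point or a joint stands for the part that bears it (a point fixed in the world has none). Each returns a list of dicts, best first, with "p" (0 to 1); they miss things now and then, are a little off and sometimes report something else, mostly with a low value. They report only what shows in the picture. A call takes as long as a camera call.
- arm.look_for(camera, thing): "box" ([centre column, centre row, width, height] in pixels, round what is visible of it).
- arm.spot_point(camera, thing): "centre" ([column, row] in pixels: a listed point, or the origin of a listed thing).
The state is a dict: "clock": time; "joints": joint angles; "joint_vel": joint speeds; "joint_efforts": joint torques, N m; "position": TCP position; "ee_rot": TCP orientation; "contact_force": force on the tool from outside, world axes, zero at the start; "wrist_torque": the same for the moment, N m; "gripper_width": finger opening in mm; "grasp_force": force on a finger pad.
Only numpy, scipy, OpenCV 4.12 (cv2) and the standard library are available. Lean on these libraries where they do the work, as an engineer would, in place of code of your own. Each camera call takes 0.05 s, during which the arm holds its last target. There are 200 camera calls.

## Task

Tidy up the bench: put the two brushes into the brush tray, one in each lane, lying flat along it (bristles either way round); stand the two mixing cups upright in the cup board, one in each ring; and lay the small clamp flat inside the undivided tray. Leave the bottle and the pot of sticks where they stand.

Things in the scene. Friction and masses are not known exactly. Their poses are not given: they have to be found in the camera images.
- brush1: stubby flat brush lying flat, 110 long (x) x 30 wide (y) x 18 high, 50 g, rigid. Origin: mid-length, centre of the underside; z up. x=-55 to +12: wooden handle 16 wide, 18 high; +12 to +30: steel ferrule 30 wide; +30 to +55: dark bristles 28 wide. Balances near the origin. The two brushes are alike and start within about 40 degrees of the world x line, bristles towards or away from the robot
- brush2: stubby flat brush lying flat, 110 long (x) x 30 wide (y) x 18 high, 50 g, rigid. Origin: mid-length, centre of the underside; z up. x=-55 to +12: wooden handle 16 wide, 18 high; +12 to +30: steel ferrule 30 wide; +30 to +55: dark bristles 28 wide. Balances near the origin. The two brushes are alike and start within about 40 degrees of the world x line, bristles towards or away from the robot
- cup1: small white plastic mixing cup standing upright, empty: 55 high, 44 across at the foot, 52 across at the rim, wall 3, about 40 g. Origin: centre of the foot's underside; z up. The two cups are alike
- cup2: small white plastic mixing cup standing upright, empty: 55 high, 44 across at the foot, 52 across at the rim, wall 3, about 40 g. Origin: centre of the foot's underside; z up. The two cups are alike
- clamp: dark steel G-clamp lying flat, 101 (x) x 68 (y) x 18 high, 110-230 g, rigid. Origin: centre of its outline, on the underside; z up. Spine: bar 76 long (x) x 14 wide (y), centred at x=-12.5, y=-27; grip it there across y. Jaw arms 14 wide from the spine at x=-43.5 and +18.5 to y=+25. Screw along x at y=+17, cross-bar at x=+47.5. 29 mm free between spine and screw foot
- brush_tray: brush tray, fixed to the bench: low wooden tray, dark rim, 160 long (x) x 150 wide (y) with two lanes along x. Origin: centre of its underside; z up. Floor top at z=4, rim 6 thick, its top at z=11; dividing strip along x at y=0, 6 wide, top at z=9. Lanes 148 x 66 inside, centred at y=+36 and y=-36 (any brush in either)
- cup_tray: cup board, fixed to the bench: wooden board 100 (x) x 180 (y), no rim, with two round dark rings on it. Origin: centre of its underside; z up. Board top at z=4; rings 72 outer and 62 inner diameter, tops at z=12, centred at x=0, y=+44 and y=-44 (any cup in either); a cup stands on the board inside a ring
- clamp_tray: undivided tray for the clamp, fixed to the bench: low wooden tray, dark rim, 160 long (x) x 130 wide (y), empty and without lanes. Origin: centre of its underside; z up. Floor top at z=4, rim 6 thick with its top at z=11; inside 148 x 118
- bottle: white plastic bottle with a red cap, standing, 140 high, 56 across. Origin: centre of its underside. Not to be disturbed
- stick_pot: white pot of wooden sticks, standing: pot 90 high, 68 across, sticks up to about 180 high. Origin: centre of its underside. Not to be disturbed

How it is judged:
By the outcome, as a careful person would: the job done as asked, in the order asked, and still so for the second after the job is handed in, with the robot touching nothing.
It also fails if it takes over 122 s, if anything falls off the work surface, if the arm or the gripper's body presses on something with over 40 N, if the wrist force passes 120 N, or if a joint passes its speed limit or range.

## Working session

There is one attempt and no reset: what is moved stays moved. The work goes in short steps, Python scripts to look and compute and a tool call to move; the robot and the scene stay as the last step left them, time stands still between calls to the robot, and variables do not carry over. Pictures are saved under pics/ and viewed, at most 15 in all, crops included, and the job is handed in when it is done.

Besides the shell and the picture viewer there is one more tool, called after "Call:" by a JSON object that holds its "method" and its "body". servo_tool: Moves the arm, as the interface text tells. Its arguments: {"type":"object","properties":{"increments":{"type":"array","items":{"type":"array","items":{"type":"number"}}}},"required":["increments"]}

```bash
mkdir -p pics; cat > h.py <<'E'
from bench import arm
import numpy as np, cv2
from scipy.spatial.transform import Rotation as R
def cam(n):
    s=arm.read_state(); im=arm.get_image(n)
    K=np.array([[im['fx'],0,im['cx']],[0,im['fy'],im['cy']],[0,0,1]])
    if 'rvec' in im:
        Rc=cv2.Rodrigues(np.array(im['rvec'],float))[0]; t=np.array(im['tvec'],float).ravel()
        Rw=Rc.T; o=-Rc.T@t
    else:
        H=np.array(im['hand_eye']); Rt=R.from_quat(s['ee_rot']).as_matrix()
        Rw=Rt@H[:3,:3]; o=Rt@H[:3,3]+np.array(s['position'])
    return im['color'],K,Rw,o
def world(c,uv,z):
    _,K,Rw,o=c; d=Rw@np.linalg.inv(K)@np.array([uv[0],uv[1],1.]); return o+d*(z-o[2])/d[2]
def pix(c,p):
    _,K,Rw,o=c; q=K@(Rw.T@(np.array(p)-o)); return q[:2]/q[2]
def save(c,n): cv2.imwrite(f'pics/{n}.png',cv2.cvtColor(c[0],cv2.COLOR_RGB2BGR))
E
python3 - <<'E'
from h import *
np.set_printoptions(precision=1,suppress=True)
print(arm.read_state())
Z=dict(brush1=9,cup1=0,clamp=9,brush_tray=4,cup_tray=4,clamp_tray=4,bottle=0,stick_pot=0)
for n in('top','side'):
    c=cam(n); save(c,n+'0'); print(n,c[3])
    for k,z in Z.items():
        for d in arm.spot_point(n,k)[:3]: print(k,round(d['p'],2),np.array(d['centre']),world(c,d['centre'],z))
        if n=='top':
            for d in arm.look_for(n,k)[:3]: print('  box',round(d['p'],2),np.array(d['box']))
E
```

```text
{'clock': 0.0, 'joints': array([-0.9,  0.4,  0. , -0. , -1.2, -0.3]), 'joint_vel': array([ 0., -0.,  0.,  0.,  0.,  0.]), 'joint_efforts': array([ -0. , -39.2,  18.8,   4.2,  -0. ,   0. ]), 'position': array([ 276. , -560.1,  230.2]), 'ee_rot': array([-0.2,  1. ,  0. , -0. ]), 'contact_force': array([-0.9, -0.2,  0.5]), 'wrist_torque': array([-0., -0., -0.]), 'grasp_force': 0.0, 'gripper_width': 85.18725377087262}
top [ 186.2   17.1 1435.2]
brush1 0.89 [207.3 307.9] [366.9 264.9   9. ]
brush1 0.75 [258.  277.1] [432.5 131.8   9. ]
  box 0.68 [207.7 309.6  15.7  45.1]
cup1 0.94 [309.7 264. ] [454.9  -2.7   0. ]
cup1 0.54 [364.9 270.4] [ 424.3 -142.1    0. ]
  box 0.59 [366.1 269.1  21.3  22. ]
  box 0.53 [308.1 264.   13.9  21.6]
clamp 0.91 [413.1 286.7] [ 369.1 -257.7    9. ]
  box 0.86 [419.3 285.4  28.2  41.5]
brush_tray 0.96 [395.3 193.4] [ 620.5 -246.1    4. ]
  box 0.89 [397.1 192.2  56.4  65.1]
cup_tray 0.74 [219. 206.] [632.  219.5   4. ]
  box 0.63 [217.6 208.6  70.   44.9]
clamp_tray 0.82 [300.6 197.6] [633.7   3.9   4. ]
  box 0.77 [299.8 192.6  49.2  58.7]
bottle 0.72 [149.8 269.4] [481.4 407.8   0. ]
  box 0.76 [143.2 266.8  33.   24.2]
stick_pot 0.78 [469.9 249. ] [ 453.3 -419.3    0. ]
  box 0.87 [481.9 244.5  46.9  34.6]
side [-38.5 534.4 907. ]
brush1 0.96 [293.1 325. ] [419.4 136.    9. ]
brush1 0.57 [261.8 391.1] [357.7 270.9   9. ]
brush1 0.26 [382.6 257.9] [ 407.8 -117.4    9. ]
cup1 0.58 [331.1 281.9] [445.5   2.4  -0. ]
cup1 0.57 [387.3 257. ] [ 406.7 -133.     0. ]
clamp 0.96 [439.2 235.9] [ 360.5 -255.5    9. ]
brush_tray 0.66 [345.7 182.7] [ 632.  -243.7    4. ]
cup_tray 0.61 [188.9 293.5] [627.8 230.6   4. ]
clamp_tray 0.76 [264.7 232.5] [646.7   7.9   4. ]
bottle 0.74 [153.6 400.7] [482.8 414.6   0. ]
bottle 0.54 [190.9 293.9] [627.1 227.    0. ]
stick_pot 0.94 [445.  183.3] [ 460.5 -417.7    0. ]
```

View pics/top0.png

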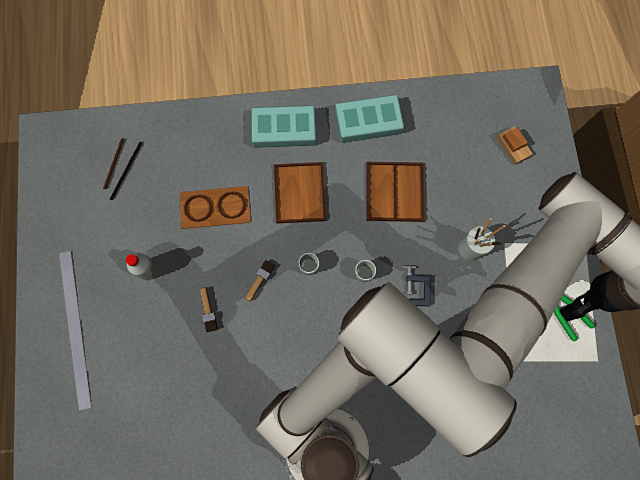

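View pics/side0.png

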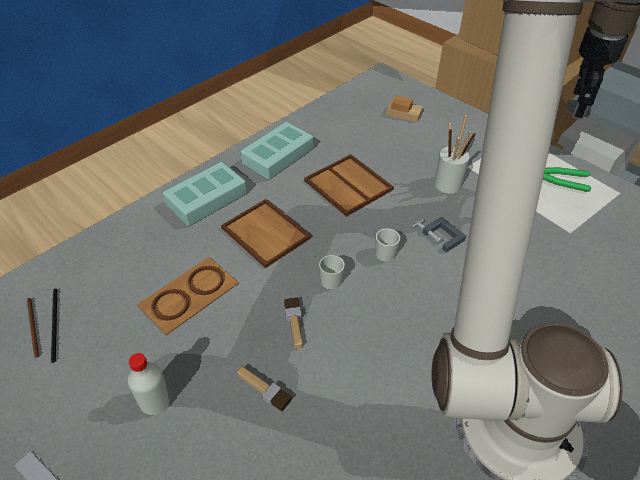

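The top view shows the cup board (216,207), plain tray (300,192) and laned tray (396,192). The brushes are at (208,309) and (262,279), the cups at (309,263) and (365,269), and the clamp at (418,285). The side view agrees. I'll zoom in and fit outlines.

```bash
python3 - <<'E'
from h import *
np.set_printoptions(precision=1,suppress=True)
c=cam('top'); im=c[0]
crop=cv2.resize(im[145:345,170:450],None,fx=2.8,fy=2.8,interpolation=cv2.INTER_CUBIC); cv2.imwrite('pics/crop1.png',cv2.cvtColor(crop,cv2.COLOR_RGB2BGR))
hsv=cv2.cvtColor(im,cv2.COLOR_RGB2HSV)
m=((hsv[...,1]>90)&((hsv[...,0]<20)|(hsv[...,0]>170))).astype(np.uint8)*255
n,l,st,ce=cv2.connectedComponentsWithStats(m)
for i in range(1,n):
    x,y,w,h,a=st[i]
    if a>60 and 160<ce[i][0]<450 and 150<ce[i][1]<340:
        zz=8 if a>1000 else 18
        pts=np.argwhere(l==i)[:,::-1]
        W=np.array([world(c,p,zz)[:2] for p in pts],np.float32)
        r=cv2.minAreaRect(W); print(a,ce[i],r, cv2.boxPoints(r).tolist())
E
```

```text
2908 [299.2 192.3] ((648.267333984375, 6.148944854736328), (130.25588989257812, 162.88816833496094), 87.29573059082031) [[563.8411254882812, -55.063865661621094], [726.5479125976562, -62.74907302856445], [732.6935424804688, 67.36175537109375], [569.9867553710938, 75.04696655273438]]
3350 [395.  191.4] ((625.9757080078125, -246.06234741210938), (148.8721160888672, 161.96360778808594), 83.11258697509766) [[536.6520385742188, -310.25], [697.4468383789062, -329.6724853515625], [715.2993774414062, -181.87469482421875], [554.5045776367188, -162.45220947265625]]
2555 [214.6 207. ] ((629.6735229492188, 230.43617248535156), (180.5232391357422, 101.0364990234375), 89.78448486328125) [[578.8161010742188, 140.36520385742188], [679.8518676757812, 139.98516845703125], [680.5309448242188, 320.50714111328125], [579.4951782226562, 320.8871765136719]]
97 [267.5 266.3] ((456.4443664550781, 105.00489807128906), (27.34589958190918, 22.85828971862793), 57.57017517089844) [[439.46527099609375, 99.59332275390625], [458.7587890625, 87.33518981933594], [473.4234619140625, 110.41647338867188], [454.12994384765
[... 168 characters left out ...]
155.110595703125], [426.133056640625, 116.08265686035156], [436.28369140625, 130.01535034179688], [382.71417236328125, 169.0432891845703]]
181 [205.4 300.5] ((385.1163330078125, 267.0068359375), (65.23490905761719, 17.096431732177734), 7.960968017578125) [[351.6293029785156, 270.9552001953125], [353.9971618652344, 254.02354431152344], [418.6033630371094, 263.0584716796875], [416.2355041503906, 279.9901123046875]]
104 [210.5 325.7] ((320.6712646484375, 258.09954833984375), (23.546783447265625, 26.500715255737305), 8.439163208007812) [[307.08074951171875, 269.47857666015625], [310.969970703125, 243.26480102539062], [334.26177978515625, 246.72052001953125], [330.37255859375, 272.9342956542969]]
```

View pics/crop1.png

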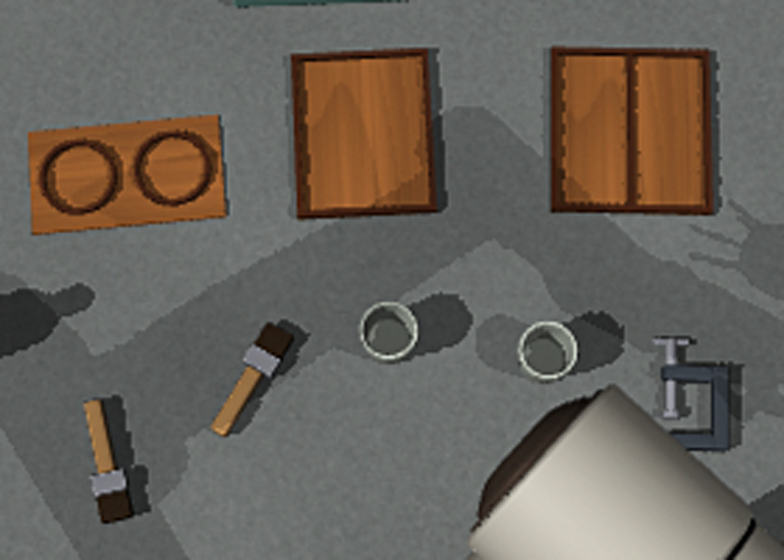

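```bash
cat >> h.py <<'E'
def plan(*wps, start=None):
    """wps: (x,y,z,line angle deg of finger-closing axis in world)"""
    s=arm.read_state(); p0=np.array(s['position']); R0=R.from_quat(s['ee_rot']); M=R0.as_matrix()
    ya=np.degrees(np.arctan2(M[1,1],M[0,1])); print('t',round(s['clock'],2),'pos',p0.round(1),'ylineang',round(ya,1),'tilt',M[:,2].round(3),'j',np.round(s['joints'],2),'w',round(s['gripper_width'],1),'f',round(s['grasp_force'],1),np.round(s['contact_force'],1))
    for x,y,z,a in wps:
        d=(a-ya+90)%180-90; t=np.radians(ya+d)
        yv=np.array([np.cos(t),np.sin(t),0]); zv=np.array([0,0,-1.]); T=np.column_stack([np.cross(yv,zv),yv,zv])
        rv=(R0.inv()*R.from_matrix(T)).as_rotvec(degrees=True)
        print((x,y,z,a),'->',(M.T@(np.array([x,y,z])-p0)/1000).round(4),rv.round(1))
E
python3 - <<'E'
from h import *
plan((450,-150,230,90),(368,264.5,100,98),(368,264.5,4,98))
c=cam('top')
for n,u in dict(c1=(308.6,263.6),c2=(365.4,270.4),spine=(426.5,290.4)).items(): print(n,world(c,u,9 if n=='spine' else 55).round(1))
E
```

```text
t 1.35 pos [ 276.3 -560.6  231.3] ylineang 116.2 tilt [ 0. -0. -1.] j [-0.85  0.38  0.01  0.   -1.19 -0.26] w 85.5 f 0.0 [0.1 0.2 0. ]
(450, -150, 230, 90) -> [-0.3373  0.2915  0.0013] [-0.   0.  26.2]
(368, 264.5, 100, 98) -> [-0.447   0.6996  0.1313] [-0.   0.  18.2]
(368, 264.5, 4, 98) -> [-0.447   0.6996  0.2273] [-0.   0.  18.2]
c1 [445.9   0.7  55. ]
c2 [ 415.1 -137.2   55. ]
spine [ 356.4 -290.2    9. ]
```

Call:
{"method": "servo_tool", "body": {"increments": [[0.5,-0.337,0.292,0.0,0,0,22],[0.5,-0.337,0.292,0.0,0,0,22],[0.5,-0.337,0.292,0.0,0,0,22],[0.5,-0.337,0.292,0.0,0,0,22],[0.5,-0.337,0.292,0.0,0,0,22],[0.5,-0.337,0.292,0.0,0,0,22],[0.5,-0.337,0.292,0.0,0,0,22],[0.5,-0.447,0.7,0.13,0,0,18.2],[0.5,-0.447,0.7,0.13,0,0,18.2],[0.5,-0.447,0.7,0.13,0,0,18.2],[0.5,-0.447,0.7,0.13,0,0,18.2],[0.5,-0.447,0.7,0.13,0,0,18.2]]}}

```text
clock: 2.9
position: [391.2, 133.2, 142.0]
ee_rot: [-0.07, 0.998, 0.0, 0.001]
contact_force: [1.2, 0.5, -0.5]
gripper_width: 42.7
grasp_force: 0.0
```

```bash
python3 - <<'E'
from h import *
plan((368,264.5,120,98),(368,264.5,4,98))
c=cam('wrist');save(c,'w1'); print(pix(c,(364,264,9)),pix(c,(418,132,9)),arm.spot_point('wrist','brush1'))
E
```

```text
t 2.9 pos [391.2 133.2 142. ] ylineang 98.1 tilt [ 0.002  0.001 -1.   ] j [ 0.73  0.12 -0.61  0.   -0.84 -2.16] w 42.7 f 0.0 [ 1.2  0.5 -0.5]
(368, 264.5, 120, 98) -> [0.0046 0.1332 0.0221] [0.  0.1 0.1]
(368, 264.5, 4, 98) -> [0.0048 0.1331 0.1381] [0.  0.1 0.1]
[525.11886475 211.39625834] [320.22384605 259.85523165] [{'centre': [313.0, 259.8], 'p': 0.79}, {'centre': [519.0, 207.9], 'p': 0.61}]
```

View pics/w1.png

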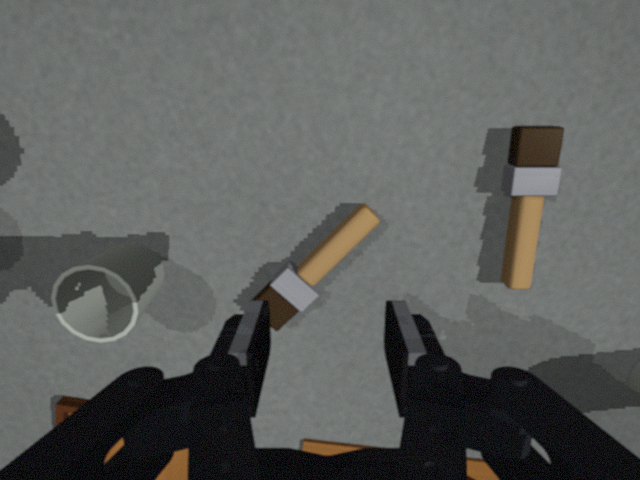

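The wrist picture shows brush B's ferrule at (295,290) and brush A at (535,210), both where I predicted. The cup rim is at (95,303). Grasp brush A.

Call:
{"method": "servo_tool", "body": {"increments": [[0.5,0.005,0.133,0.03,0,0,0],[0.5,0.005,0.133,0.03,0,0,0],[0.5,0.005,0.133,0.05,0,0,0],[0.5,0.005,0.133,0.1,0,0,0],[0.5,0.005,0.133,0.138,0,0,0],[0.5,0.005,0.133,0.138,0,0,0],[0.5,0.005,0.133,0.138,0,0,0],[0,0.005,0.133,0.138,0,0,0],[0,0.005,0.133,0.138,0,0,0],[0,0.005,0.133,0.138,0,0,0],[0,0.005,0.133,0.138,0,0,0],[0,0.005,0.133,0.138,0,0,0]]}}

```text
clock: 4.5
position: [368.8, 263.1, 5.7]
ee_rot: [-0.07, 0.998, 0.001, 0.001]
contact_force: [-1.0, -1.2, 6.9]
gripper_width: 14.2
grasp_force: 60.1
```

```bash
python3 - <<'E'
from h import *
# lane - : origin (621.7,-281.7); bristles toward robot; grasp is 4 toward handle (+x side)
plan((368,264.5,130,98),(500,0,130,90),(625.7,-282.2,100,83.1),(625.7,-282.2,10,83.1))
E
```

```text
t 4.5 pos [368.8 263.1   5.7] ylineang 98.1 tilt [ 0.002  0.003 -1.   ] j [ 0.98  0.42 -0.68  0.   -0.48 -2.41] w 14.2 f 60.1 [-1.  -1.2  6.9]
(368, 264.5, 130, 98) -> [ 0.0002  0.0018 -0.1243] [0.1 0.2 0.1]
(500, 0, 130, 90) -> [-0.0934 -0.2786 -0.1248] [0.2 0.1 8.1]
(625.7, -282.2, 100, 83.1) -> [-0.1783 -0.5757 -0.0953] [ 0.2  0.1 15. ]
(625.7, -282.2, 10, 83.1) -> [-0.178  -0.5759 -0.0053] [ 0.2  0.1 15. ]
```

Call:
{"method": "servo_tool", "body": {"increments": [[0,0,0,-0.06,0,0,0],[0,0,0,-0.12,0,0,0],[0,-0.178,-0.576,-0.12,0,0,15],[0,-0.178,-0.576,-0.12,0,0,15],[0,-0.178,-0.576,-0.12,0,0,15],[0,-0.178,-0.576,-0.12,0,0,15],[0,-0.178,-0.576,-0.12,0,0,15],[0,-0.178,-0.576,-0.12,0,0,15],[0,-0.178,-0.576,-0.12,0,0,15],[0,-0.178,-0.576,-0.12,0,0,15],[0,-0.178,-0.576,-0.12,0,0,15],[0,-0.178,-0.576,-0.12,0,0,15]]}}

```text
clock: 6.0
position: [625.2, -286.2, 124.6]
ee_rot: [0.062, 0.998, -0.0, 0.001]
contact_force: [0.8, 0.7, -0.4]
gripper_width: 14.0
grasp_force: 59.3
```

```bash
python3 - <<'E'
from h import *
plan((625.7,-282.2,60,83.1),(625.7,-282.2,9.5,83.1))
c=cam('wrist');save(c,'w2'); t=cam('top'); save(t,'top2')
t_=np.radians(-6.9);ex=np.array([np.cos(t_),np.sin(t_)]);ey=np.array([-ex[1],ex[0]])
im=c[0].copy()
for sx in(-77,77):
  for sy in(-72,-3,3,72):
    P=np.array([626,-246])+sx*ex+sy*ey; u=pix(c,(*P,11)); print(u.round(0)); cv2.circle(im,tuple(int(v) for v in u),4,(0,255,0),1)
save((im,),'w2')
E
```

```text
t 6.0 pos [ 625.2 -286.2  124.6] ylineang 82.9 tilt [ 0.001 -0.    -1.   ] j [-0.19  0.57  0.04  0.   -1.04 -1.5 ] w 14.0 f 59.3 [ 0.8  0.7 -0.4]
(625.7, -282.2, 60, 83.1) -> [0.     0.004  0.0646] [-0.   0.1 -0.2]
(625.7, -282.2, 9.5, 83.1) -> [1.000e-04 4.000e-03 1.151e-01] [-0.   0.1 -0.2]
[272.  98.]
[391.  97.]
[402.  97.]
[521.  97.]
[281. 333.]
[381. 333.]
[390. 333.]
[490. 333.]
```

View pics/w2.png

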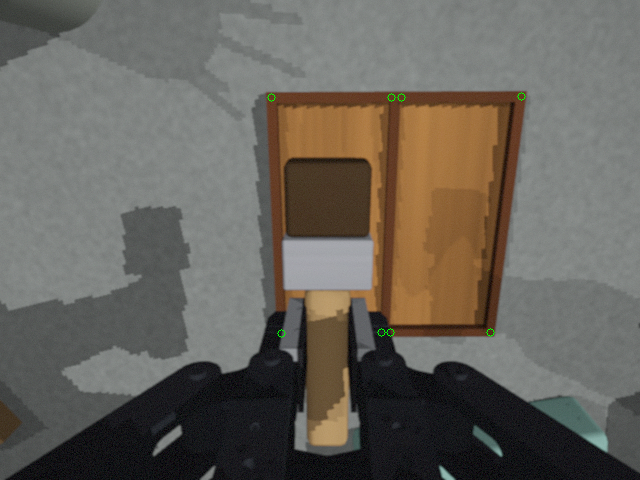

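The predicted tray corners (green) lie on the rim in the picture, and brush A hangs over the left lane. Lower and release.

Call:
{"method": "servo_tool", "body": {"increments": [[0,0,0.002,0.04,0,0,0],[0,0,0.002,0.08,0,0,0],[0,0,0.002,0.105,0,0,0],[0,0,0.002,0.115,0,0,0],[0,0,0.002,0.115,0,0,0],[0.28,0,0.002,0.115,0,0,0],[0.28,0,0.002,0.115,0,0,0],[0.28,0,0.002,0.115,0,0,0],[0.28,0,0.002,0.08,0,0,0],[0.28,0,0.002,0.03,0,0,0],[0.28,0,0.002,-0.03,0,0,0],[0.28,0,0.002,-0.03,0,0,0]]}}

```text
clock: 7.6
position: [628.3, -282.6, 161.1]
ee_rot: [0.06, 0.998, -0.002, 0.006]
contact_force: [-0.3, 0.1, -0.7]
gripper_width: 23.9
grasp_force: 0.0
```

```bash
python3 - <<'E'
from h import *
plan((418.6,132.5,130,54.1),(418.6,132.5,5,54.1))
c=cam('wrist');save(c,'w3')
c=cam('top');im=c[0]; cv2.imwrite('pics/t3.png',cv2.resize(cv2.cvtColor(im[150:240,350:450],cv2.COLOR_RGB2BGR),None,fx=4,fy=4))
E
```

```text
t 7.6 pos [ 628.3 -282.6  161.1] ylineang 83.1 tilt [ 0.013 -0.004 -1.   ] j [-0.19  0.54  0.07  0.   -1.1  -1.5 ] w 23.9 f 0.0 [-0.3  0.1 -0.7]
(418.6, 132.5, 130, 54.1) -> [0.2586 0.3869 0.0267] [ 0.   0.8 29. ]
(418.6, 132.5, 5, 54.1) -> [0.2602 0.3872 0.1517] [ 0.   0.8 29. ]
```

View pics/w3.png

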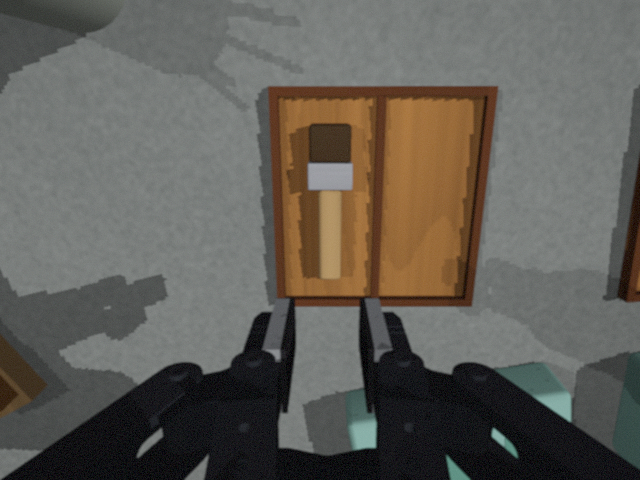

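Brush A lies flat in the left lane, at (330,200). Next is brush B.

Call:
{"method": "servo_tool", "body": {"increments": [[0.5,0.259,0.387,0.04,0,0,29],[0.5,0.259,0.387,0.04,0,0,29],[0.5,0.259,0.387,0.04,0,0,29],[0.5,0.259,0.387,0.04,0,0,29],[0.5,0.259,0.387,0.04,0,0,29],[0.5,0.259,0.387,0.04,0,0,29],[0.5,0.259,0.387,0.04,0,0,29],[0.5,0.259,0.387,0.04,0,0,29],[0.5,0.259,0.387,0.04,0,0,29],[0.5,0.259,0.387,0.09,0,0,29],[0.5,0.259,0.387,0.09,0,0,29],[0.5,0.259,0.387,0.09,0,0,29]]}}

```text
clock: 9.2
position: [415.4, 133.8, 64.3]
ee_rot: [0.309, 0.951, -0.0, 0.0]
contact_force: [1.2, -0.0, 0.3]
gripper_width: 42.8
grasp_force: 0.0
```

```bash
python3 - <<'E'
from h import *
plan((418.6,132.5,5,54.1))
E
```

```text
t 9.2 pos [415.4 133.8  64.3] ylineang 54.0 tilt [ 0.    -0.001 -1.   ] j [ 0.69  0.28 -0.66  0.   -0.63 -2.89] w 42.8 f 0.0 [ 1.2 -0.   0.3]
(418.6, 132.5, 5, 54.1) -> [-0.0033  0.0009  0.0593] [-0.   0.  -0.1]
```

Call:
{"method": "servo_tool", "body": {"increments": [[0.5,-0.003,0.001,0.03,0,0,0],[0.5,-0.003,0.001,0.058,0,0,0],[0.5,-0.003,0.001,0.058,0,0,0],[0,-0.003,0.001,0.058,0,0,0],[0,-0.003,0.001,0.058,0,0,0],[0,-0.003,0.001,0.058,0,0,0],[0,-0.003,0.001,0.058,0,0,0],[0,-0.003,0.001,0.058,0,0,0]]}}

```text
clock: 10.2
position: [418.9, 133.9, 7.7]
ee_rot: [0.308, 0.951, 0.001, 0.001]
contact_force: [-0.5, -1.3, 5.7]
gripper_width: 14.3
grasp_force: 60.1
```

```bash
python3 - <<'E'
from h import *
# lane + origin (630.3,-210.3), grasp 4 toward robot
plan((418.6,132.5,130,54.1),(626.3,-209.8,130,83.1),(626.3,-209.8,11,83.1))
E
```

```text
t 10.2 pos [418.9 133.9   7.7] ylineang 54.1 tilt [ 0.003  0.002 -1.   ] j [ 0.68  0.4  -0.71  0.   -0.46 -2.88] w 14.3 f 60.1 [-0.5 -1.3  5.7]
(418.6, 132.5, 130, 54.1) -> [-0.0007 -0.001  -0.1224] [ 0.2  0.1 -0. ]
(626.3, -209.8, 130, 83.1) -> [-0.3698 -0.1562 -0.1224] [  0.2   0.1 -29. ]
(626.3, -209.8, 11, 83.1) -> [-0.3696 -0.1566 -0.0034] [  0.2   0.1 -29. ]
```

Call:
{"method": "servo_tool", "body": {"increments": [[0,0,0,-0.06,0,0,0],[0,0,0,-0.12,0,0,0],[0,-0.37,-0.156,-0.12,0,0,-29],[0,-0.37,-0.156,-0.12,0,0,-29],[0,-0.37,-0.156,-0.12,0,0,-29],[0,-0.37,-0.156,-0.12,0,0,-29],[0,-0.37,-0.156,-0.12,0,0,-29],[0,-0.37,-0.156,-0.12,0,0,-29],[0,-0.37,-0.156,-0.12,0,0,-29],[0,-0.37,-0.156,-0.12,0,0,-29],[0,-0.37,-0.156,-0.12,0,0,-29],[0,-0.37,-0.156,-0.12,0,0,-29]]}}

```text
clock: 11.7
position: [625.1, -209.2, 126.5]
ee_rot: [0.06, 0.998, 0.0, 0.0]
contact_force: [0.6, 0.3, -1.1]
gripper_width: 14.1
grasp_force: 59.3
```

```bash
python3 - <<'E'
from h import *
plan((626.3,-209.8,11,83.1))
E
```

```text
t 11.7 pos [ 625.1 -209.2  126.5] ylineang 83.1 tilt [ 0.  0. -1.] j [-0.08  0.52 -0.04 -0.   -1.01 -1.61] w 14.1 f 59.3 [ 0.6  0.3 -1.1]
(626.3, -209.8, 11, 83.1) -> [-0.0012 -0.0005  0.1155] [0. 0. 0.]
```

Call:
{"method": "servo_tool", "body": {"increments": [[0,-0.001,0,0.04,0,0,0],[0,-0.001,0,0.08,0,0,0],[0,-0.001,0,0.105,0,0,0],[0,-0.001,0,0.115,0,0,0],[0,-0.001,0,0.115,0,0,0],[0.28,-0.001,0,0.115,0,0,0],[0.28,-0.001,0,0.115,0,0,0],[0.28,-0.001,0,0.115,0,0,0],[0.28,-0.001,0,0.08,0,0,0],[0.28,-0.001,0,0.03,0,0,0],[0.28,-0.001,0,-0.03,0,0,0],[0.28,-0.001,0,-0.03,0,0,0]]}}

```text
clock: 13.2
position: [630.0, -211.3, 162.8]
ee_rot: [0.06, 0.998, -0.001, 0.007]
contact_force: [-0.1, -0.0, -0.6]
gripper_width: 24.1
grasp_force: 0.0
```

```bash
python3 - <<'E'
from h import *
plan((400,-80,200,90),(415.1,-137.2,200,90))
c=cam('wrist');save(c,'w4')
E
```

```text
t 13.2 pos [ 630.  -211.3  162.8] ylineang 83.1 tilt [ 0.013 -0.003 -1.   ] j [-0.08  0.49  0.01  0.   -1.07 -1.61] w 24.1 f 0.0 [-0.1 -0.  -0.6]
(400, -80, 200, 90) -> [ 0.2437  0.1026 -0.0405] [-0.1  0.7 -6.9]
(415.1, -137.2, 200, 90) -> [ 0.2218  0.0476 -0.0402] [-0.1  0.7 -6.9]
```

View pics/w4.png

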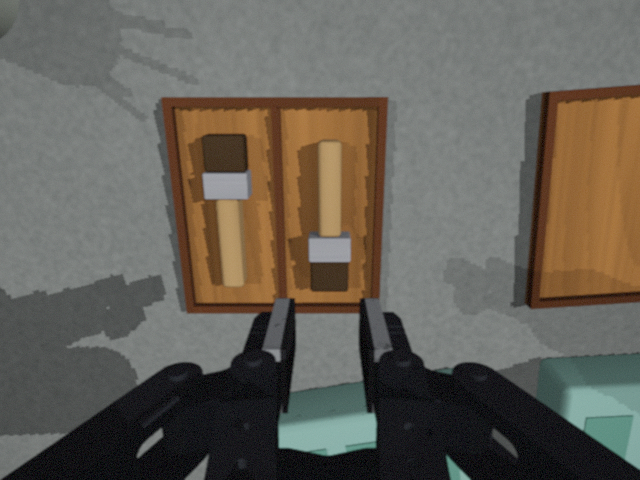

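Both brushes lie flat, one per lane. I'll move over the cups and the clamp to measure them.

Call:
{"method": "servo_tool", "body": {"increments": [[1,0.14,0.09,-0.04,0,0,-7],[1,0.14,0.09,-0.04,0,0,-7],[1,0.14,0.09,-0.04,0,0,-7],[1,0.14,0.09,-0.04,0,0,-7],[1,0.14,0.09,-0.04,0,0,-7],[1,0.14,0.09,-0.04,0,0,-7]]}}

```text
clock: 14.0
position: [498.9, -104.6, 194.8]
ee_rot: [0.0, 1.0, -0.0, -0.001]
contact_force: [-0.8, 0.7, -0.3]
gripper_width: 85.2
grasp_force: 0.0
```

```bash
python3 - <<'E'
from h import *
plan((415.1,-137.2,80,90),(415.1,-137.2,20,90))
c=cam('wrist')
for n in ('cup1','clamp'):
    for d in arm.look_for('wrist',n): print(n,np.round(d['box']),round(d['p'],2),world(c,d['box'][:2],55 if n=='cup1' else 9).round(1))
    for d in arm.spot_point('wrist',n): print(n,'pt',np.round(d['centre']),round(d['p'],2),world(c,d['centre'],0 if n=='cup1' else 9).round(1))
im=c[0].copy()
for x,y in((415.1,-137.2),(445.9,.7)):
    for r,z in((26,55),(22,0)):
        P=[pix(c,(x+r*np.cos(a),y+r*np.sin(a),z)) for a in np.arange(0,6.3,.2)]
        cv2.polylines(im,[np.int32(P)],True,(0,255,0),1)
save((im,),'w5')
E
```

```text
t 14.0 pos [ 498.9 -104.6  194.8] ylineang 90.0 tilt [-0.002 -0.    -1.   ] j [ 0.11  0.22 -0.32 -0.   -1.03 -1.68] w 85.2 f 0.0 [-0.8  0.7 -0.3]
(415.1, -137.2, 80, 90) -> [ 0.0836 -0.0326  0.115 ] [-0.  -0.1 -0. ]
(415.1, -137.2, 20, 90) -> [ 0.0835 -0.0326  0.175 ] [-0.  -0.1 -0. ]
cup1 [273.  97.  80.  86.] 0.67 [ 416.6 -139.4   55. ]
cup1 [479. 146.  92.  79.] 0.62 [447.2  -4.8  55. ]
cup1 pt [282. 101.] 0.76 [ 418.5 -139.     0. ]
cup1 pt [463. 140.] 0.72 [447.8   1.4   0. ]
clamp [ 95.  55. 104. 110.] 0.81 [ 387.5 -272.3    9. ]
clamp pt [109.  32.] 0.86 [ 372.5 -259.8    9. ]
```

View pics/w5.png

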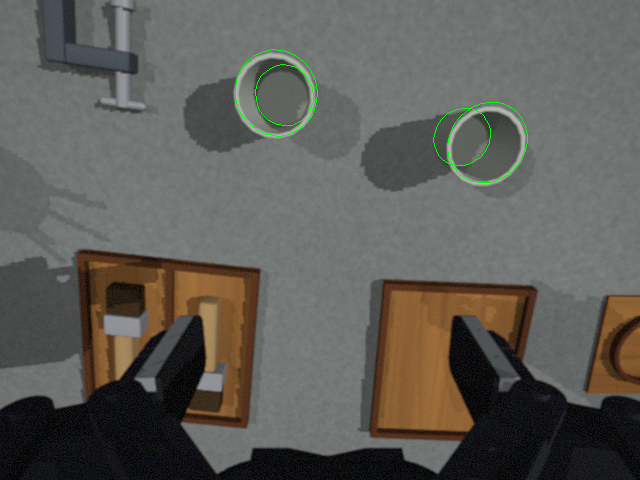

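The projected rims match both cups, at (275,93) and (488,145). The clamp is at top left, with its spine at (60,30). Grasp the right-hand cup, with its centre at x 415.

Call:
{"method": "servo_tool", "body": {"increments": [[1,0.083,-0.033,0.04,0,0,0],[1,0.083,-0.033,0.06,0,0,0],[1,0.083,-0.033,0.08,0,0,0],[1,0.083,-0.033,0.13,0,0,0],[1,0.083,-0.033,0.175,0,0,0],[1,0.083,-0.033,0.175,0,0,0],[0,0.083,-0.033,0.175,0,0,0],[0,0.083,-0.033,0.175,0,0,0],[0,0.083,-0.033,0.175,0,0,0],[0,0.083,-0.033,0.175,0,0,0]]}}

```text
clock: 15.5
position: [417.3, -137.2, 23.0]
ee_rot: [-0.001, 1.0, -0.0, 0.002]
contact_force: [-1.1, -0.2, 6.8]
gripper_width: 49.1
grasp_force: 61.2
```

```bash
python3 - <<'E'
from h import *
plan((415.1,-137.2,150,90),(629.5,186.4,150,90),(629.5,186.4,25,90))
E
```

```text
t 15.5 pos [ 417.3 -137.2   23. ] ylineang 90.1 tilt [ 0.005 -0.    -1.   ] j [ 0.05  0.36 -0.7   0.   -0.51 -1.63] w 49.1 f 61.2 [-1.1 -0.2  6.8]
(415.1, -137.2, 150, 90) -> [ 0.0016  0.     -0.127 ] [-0.   0.3  0.1]
(629.5, 186.4, 150, 90) -> [-0.2132  0.3234 -0.126 ] [-0.   0.3  0.1]
(629.5, 186.4, 25, 90) -> [-0.2126  0.3234 -0.001 ] [-0.   0.3  0.1]
```

Call:
{"method": "servo_tool", "body": {"increments": [[0,0,0,-0.06,0,0,0],[0,0,0,-0.12,0,0,0],[0,-0.213,0.411,-0.12,0,0,0],[0,-0.213,0.411,-0.12,0,0,0],[0,-0.213,0.411,-0.12,0,0,0],[0,-0.213,0.411,-0.12,0,0,0],[0,-0.213,0.411,-0.12,0,0,0],[0,-0.213,0.411,-0.12,0,0,0],[0,-0.213,0.411,-0.12,0,0,0],[0,-0.213,0.411,-0.12,0,0,0],[0,-0.213,0.411,-0.12,0,0,0],[0,-0.213,0.411,-0.12,0,0,0]]}}

```text
clock: 17.0
position: [627.9, 273.3, 141.5]
ee_rot: [-0.0, 1.0, 0.0, -0.0]
contact_force: [-0.4, 0.6, -0.5]
gripper_width: 49.2
grasp_force: 62.3
```

```bash
python3 - <<'E'
from h import *
plan((629.9,274.4,60,90),(629.9,274.4,27,90))
c=cam('wrist'); im=c[0].copy()
for y in(274.4,186.4):
    for r in(36,31):
        P=[pix(c,(629.7+r*np.cos(a),y+r*np.sin(a),12)) for a in np.arange(0,6.3,.2)]
        cv2.polylines(im,[np.int32(P)],True,(0,255,0),1)
save((im,),'w6')
E
```

```text
t 17.0 pos [627.9 273.3 141.5] ylineang 90.0 tilt [-0.  0. -1.] j [ 0.65  0.55  0.05 -0.   -1.07 -2.22] w 49.2 f 62.3 [-0.4  0.6 -0.5]
(629.9, 274.4, 60, 90) -> [-0.002   0.001   0.0815] [ 0. -0.  0.]
(629.9, 274.4, 27, 90) -> [-0.002   0.001   0.1145] [ 0. -0.  0.]
```

View pics/w6.png

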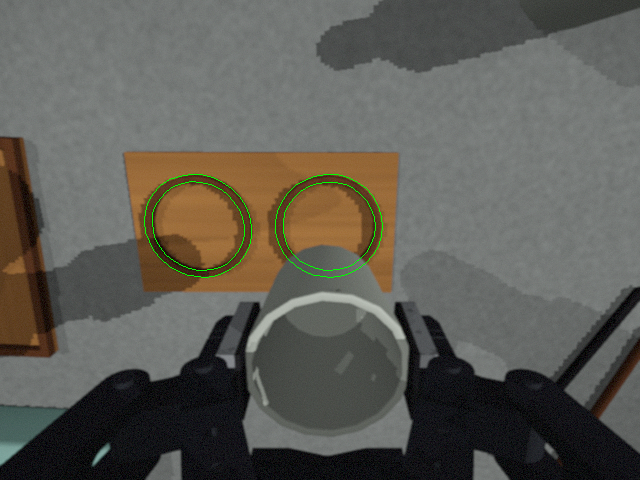

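The projected rings match the real ones, at (198,226) and (329,226), and the cup is held upright. Lower it into the far ring.

Call:
{"method": "servo_tool", "body": {"increments": [[0,-0.003,0.001,0.04,0,0,0],[0,-0.003,0.001,0.08,0,0,0],[0,-0.003,0.001,0.105,0,0,0],[0,-0.003,0.001,0.114,0,0,0],[0,-0.003,0.001,0.114,0,0,0],[0.85,-0.003,0.001,0.114,0,0,0],[0.85,-0.003,0.001,0.114,0,0,0],[0.85,-0.003,0.001,0.114,0,0,0],[0.85,-0.003,0.001,0.08,0,0,0],[0.85,-0.003,0.001,0.03,0,0,0],[0.85,-0.003,0.001,-0.03,0,0,0],[0.85,-0.003,0.001,-0.03,0,0,0]]}}

```text
clock: 18.55
position: [634.4, 276.6, 178.2]
ee_rot: [-0.001, 1.0, 0.003, 0.006]
contact_force: [-0.2, 0.6, -1.0]
gripper_width: 72.8
grasp_force: 0.0
```

```bash
python3 - <<'E'
from h import *
plan((446.5,-0.5,100,90),(446.5,-0.5,20,90))
c=cam('wrist');save(c,'w7')
c=cam('side');save(c,'s7')
E
```

```text
t 18.55 pos [634.4 276.6 178.2] ylineang 90.1 tilt [ 0.012  0.007 -1.   ] j [ 0.64  0.53  0.11  0.   -1.13 -2.22] w 72.8 f 0.0 [-0.2  0.6 -1. ]
(446.5, -0.5, 100, 90) -> [ 0.1892 -0.2773  0.0742] [0.4 0.7 0.1]
(446.5, -0.5, 20, 90) -> [ 0.1901 -0.2779  0.1542] [0.4 0.7 0.1]
```

View pics/w7.png

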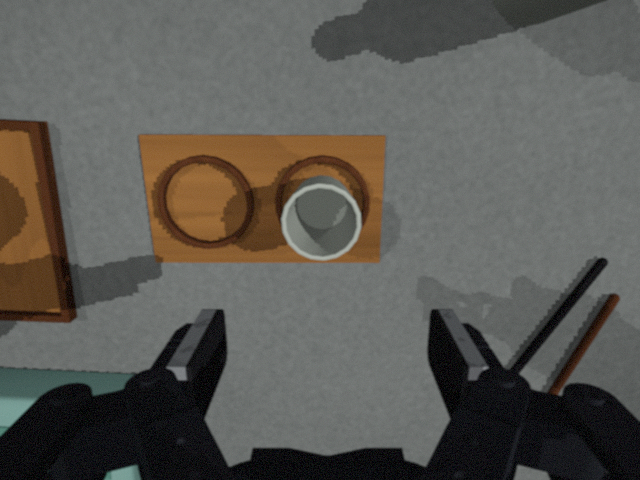

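The first cup stands in the far ring. Next, the second cup.

Call:
{"method": "servo_tool", "body": {"increments": [[1,0.186,-0.275,0.02,0,0,0],[1,0.186,-0.275,0.02,0,0,0],[1,0.186,-0.275,0.02,0,0,0],[1,0.186,-0.275,0.02,0,0,0],[1,0.186,-0.275,0.02,0,0,0],[1,0.186,-0.275,0.02,0,0,0],[1,0.186,-0.275,0.05,0,0,0],[1,0.186,-0.275,0.05,0,0,0],[1,0.186,-0.275,0.05,0,0,0]]}}

```text
clock: 19.77
position: [446.2, 0.2, 121.0]
ee_rot: [-0.001, 1.0, -0.0, -0.0]
contact_force: [0.6, 0.2, -0.5]
gripper_width: 85.3
grasp_force: 0.0
```

```bash
python3 - <<'E'
from h import *
plan((446.5,-0.5,20,90))
E
```

```text
t 19.77 pos [4.462e+02 2.000e-01 1.210e+02] ylineang 90.1 tilt [-0. -0. -1.] j [ 0.37  0.21 -0.57  0.   -0.8  -1.94] w 85.3 f 0.0 [ 0.6  0.2 -0.5]
(446.5, -0.5, 20, 90) -> [-0.0004 -0.0007  0.101 ] [-0.  -0.   0.1]
```

Call:
{"method": "servo_tool", "body": {"increments": [[1,0,-0.001,0.05,0,0,0],[1,0,-0.001,0.1,0,0,0],[1,0,-0.001,0.1,0,0,0],[0,0,-0.001,0.1,0,0,0],[0,0,-0.001,0.1,0,0,0],[0,0,-0.001,0.1,0,0,0],[0,0,-0.001,0.1,0,0,0]]}}

```text
clock: 20.65
position: [447.4, -0.4, 23.5]
ee_rot: [-0.001, 1.0, 0.001, 0.003]
contact_force: [-0.9, 1.0, 6.0]
gripper_width: 49.3
grasp_force: 60.8
```

```bash
python3 - <<'E'
from h import *
plan((630.5,186.4,150,90))
E
```

```text
t 20.65 pos [ 4.474e+02 -4.000e-01  2.350e+01] ylineang 90.1 tilt [ 0.006  0.002 -1.   ] j [ 0.36  0.37 -0.68  0.   -0.52 -1.93] w 49.3 f 60.8 [-0.9  1.   6. ]
(630.5, 186.4, 150, 90) -> [-0.184   0.1868 -0.1251] [0.1 0.3 0.1]
```

Call:
{"method": "servo_tool", "body": {"increments": [[0,0,0,-0.06,0,0,0],[0,0,0,-0.12,0,0,0],[0,-0.184,0.187,-0.12,0,0,0],[0,-0.184,0.187,-0.12,0,0,0],[0,-0.184,0.187,-0.12,0,0,0],[0,-0.184,0.187,-0.12,0,0,0],[0,-0.184,0.187,-0.12,0,0,0],[0,-0.184,0.187,-0.12,0,0,0],[0,-0.184,0.187,-0.12,0,0,0],[0,-0.184,0.187,-0.12,0,0,0]]}}

```text
clock: 21.9
position: [628.7, 184.8, 141.8]
ee_rot: [0.0, 1.0, 0.0, 0.0]
contact_force: [-0.6, 0.5, -0.3]
gripper_width: 49.7
grasp_force: 62.3
```

```bash
python3 - <<'E'
from h import *
plan((630.5,186.4,27,90))
E
```

```text
t 21.9 pos [628.7 184.8 141.8] ylineang 90.0 tilt [ 0.  0. -1.] j [ 0.53  0.5  -0.03 -0.   -1.03 -2.1 ] w 49.7 f 62.3 [-0.6  0.5 -0.3]
(630.5, 186.4, 27, 90) -> [-0.0018  0.0015  0.1148] [ 0.  0. -0.]
```

Call:
{"method": "servo_tool", "body": {"increments": [[0,-0.002,0.001,0.04,0,0,0],[0,-0.002,0.001,0.08,0,0,0],[0,-0.002,0.001,0.105,0,0,0],[0,-0.002,0.001,0.114,0,0,0],[0,-0.002,0.001,0.114,0,0,0],[0.78,-0.002,0.001,0.114,0,0,0],[0.78,-0.002,0.001,0.114,0,0,0],[0.78,-0.002,0.001,0.114,0,0,0],[0.78,-0.002,0.001,0.08,0,0,0],[0.78,-0.002,0.001,0.03,0,0,0],[0.78,-0.002,0.001,-0.03,0,0,0],[0.78,-0.002,0.001,-0.03,0,0,0]]}}

```text
clock: 23.4
position: [634.6, 188.2, 177.8]
ee_rot: [-0.001, 1.0, 0.003, 0.006]
contact_force: [-1.2, 0.1, -0.4]
gripper_width: 66.6
grasp_force: 0.0
```

```bash
python3 - <<'E'
from h import *
plan((450,-270,180,90))
c=cam('wrist');save(c,'w8')
c=cam('top');im=c[0]; 
cr=cv2.cvtColor(im[240:330,370:470],cv2.COLOR_RGB2BGR); cv2.imwrite('pics/t8.png',cv2.resize(cr,None,fx=6,fy=6))
w=cv2.imread('pics/w8.png'); a=cv2.resize(w,(400,300)); b=cv2.resize(cr,(400,360),interpolation=cv2.INTER_CUBIC)
cv2.imwrite('pics/c8.png',np.hstack([cv2.copyMakeBorder(a,0,60,0,0,0),b]))
E
```

```text
t 23.4 pos [634.6 188.2 177.8] ylineang 90.1 tilt [ 0.012  0.005 -1.   ] j [ 0.53  0.48  0.02  0.   -1.1  -2.1 ] w 66.6 f 0.0 [-1.2  0.1 -0.4]
(450, -270, 180, 90) -> [ 0.1852 -0.458  -0.0068] [0.3 0.7 0.1]
```

View pics/c8.png

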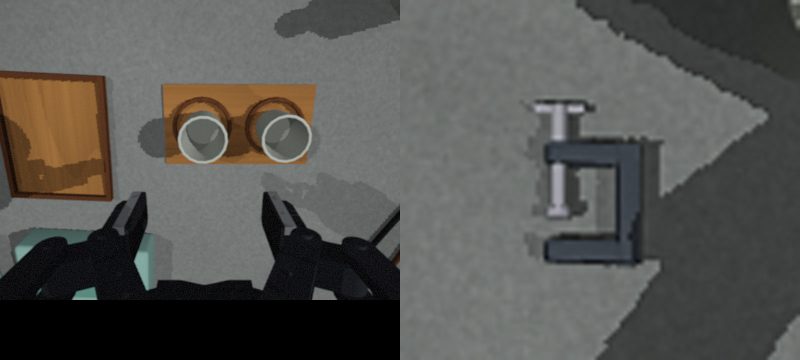

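Both cups stand in their rings. The crop on the right shows the clamp's spine as the vertical bar on its -y side, with the screw on the +y side. Hover over it to measure.

Call:
{"method": "servo_tool", "body": {"increments": [[0.35,0.19,-0.455,-0.01,0,0,0],[0.35,0.19,-0.455,-0.01,0,0,0],[0.35,0.19,-0.455,-0.01,0,0,0],[0.35,0.19,-0.455,-0.01,0,0,0],[0.35,0.19,-0.455,-0.01,0,0,0],[0.35,0.19,-0.455,-0.01,0,0,0],[0.35,0.19,-0.455,-0.01,0,0,0],[0.35,0.19,-0.455,-0.01,0,0,0],[0.35,0.19,-0.455,-0.01,0,0,0],[0.35,0.19,-0.455,-0.01,0,0,0],[0.35,0.19,-0.455,-0.01,0,0,0]]}}

```text
clock: 24.88
position: [441.9, -267.2, 180.2]
ee_rot: [-0.001, 1.0, 0.0, -0.001]
contact_force: [1.1, 0.2, -0.4]
gripper_width: 29.9
grasp_force: 0.0
```

```bash
python3 - <<'E'
from h import *
plan((360,-288,100,90))
c=cam('wrist'); im=c[0].copy()
# overlay hypothesised spine top: centre (357,-289), yaw 0
th=0; e=np.array([np.cos(th),np.sin(th)]); f=np.array([-e[1],e[0]])
P=[pix(c,(*(np.array([357,-289])+a*e+b*f),18)) for a,b in((-38,-7),(38,-7),(38,7),(-38,7))]
cv2.polylines(im,[np.int32(P)],True,(0,255,0),1); print(np.round(P)); save((im,),'w9')
hsv=cv2.cvtColor(c[0],cv2.COLOR_RGB2HSV); 
x0,y0=np.min(P,0).astype(int)-60; x1,y1=np.max(P,0).astype(int)+60
for d in arm.spot_point('wrist','clamp'): print(d['p'],d['centre'],world(c,d['centre'],9))
E
```

```text
t 24.88 pos [ 441.9 -267.2  180.2] ylineang 90.1 tilt [-0.001  0.    -1.   ] j [-0.23  0.25 -0.33 -0.   -0.99 -1.34] w 29.9 f 0.0 [ 1.1  0.2 -0.4]
(360, -288, 100, 90) -> [ 0.0818 -0.0207  0.0803] [ 0.  -0.1  0.1]
[[284.  32.]
 [287. 149.]
 [307. 150.]
 [305.  32.]]
```

View pics/w9.png

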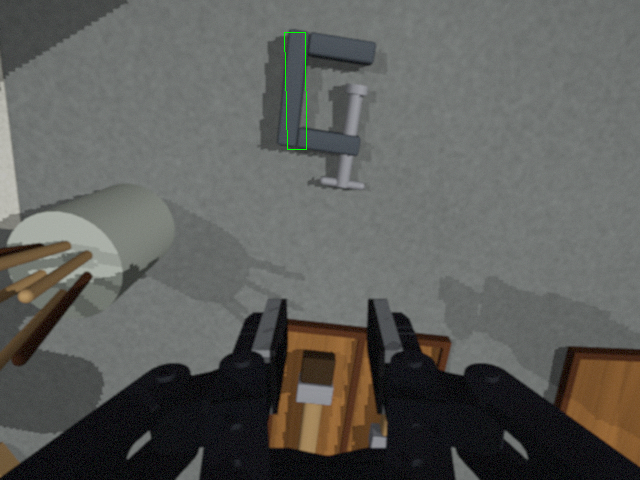

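The spine's centre is at about (294,89), and it leans -4° from world x. That puts it at about (356,-290) with the closing axis at 86°. The green outline is within about 2 mm.

Call:
{"method": "servo_tool", "body": {"increments": [[0.35,0.086,-0.023,0.06,0,0,4.3],[0.35,0.086,-0.023,0.12,0,0,4.3],[0.35,0.086,-0.023,0.13,0,0,4.3],[0.35,0.086,-0.023,0.13,0,0,4.3],[0.35,0.086,-0.023,0.13,0,0,4.3]]}}

```text
clock: 25.6
position: [357.9, -291.5, 52.2]
ee_rot: [0.036, 0.999, -0.001, 0.001]
contact_force: [0.5, 0.1, 0.2]
gripper_width: 30.0
grasp_force: 0.0
```

```bash
python3 - <<'E'
from h import *
plan((356,-290.3,5,85.7))
c=cam('wrist'); save(c,'w10')
E
```

```text
t 25.6 pos [ 357.9 -291.5   52.2] ylineang 85.8 tilt [ 0.003 -0.002 -1.   ] j [-0.33  0.34 -0.61  0.   -0.62 -1.31] w 30.0 f 0.0 [0.5 0.1 0.2]
(356, -290.3, 5, 85.7) -> [0.0021 0.0011 0.0472] [-0.1  0.2  0.1]
```

View pics/w10.png

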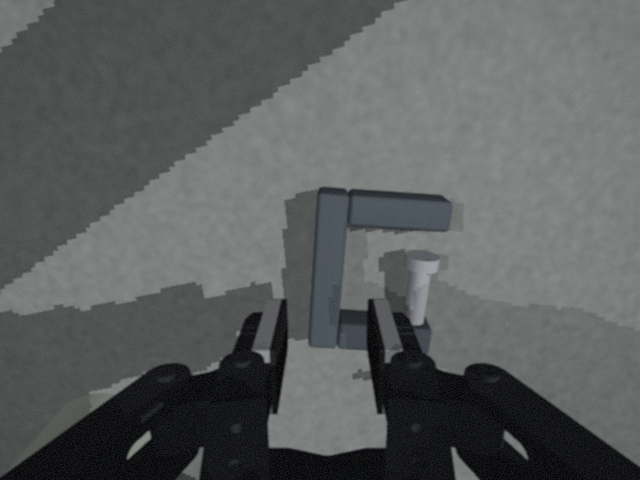

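The spine (column 327) is centred between the fingers, so go down and grip.

Call:
{"method": "servo_tool", "body": {"increments": [[0.35,0.001,0.001,0.025,0,0,0],[0.35,0.001,0.001,0.04,0,0,0],[0.35,0.001,0.001,0.047,0,0,0],[0.35,0.001,0.001,0.047,0,0,0],[0,0.001,0.001,0.047,0,0,0],[0,0.001,0.001,0.047,0,0,0],[0,0.001,0.001,0.047,0,0,0],[0,0.001,0.001,0.047,0,0,0]]}}

```text
clock: 26.65
position: [356.0, -290.5, 5.0]
ee_rot: [0.037, 0.999, -0.001, 0.001]
contact_force: [-0.6, 0.3, 5.8]
gripper_width: 12.1
grasp_force: 58.5
```

```bash
python3 - <<'E'
from h import *
# clamp tray centre (648,6) yaw -2.7; spine centre at clamp (-12.5,-27)
t=np.radians(-2.7); r=np.array([[np.cos(t),-np.sin(t)],[np.sin(t),np.cos(t)]])
g=np.array([648.3,6.1])+r@np.array([-12.5,-27]); print(g)
plan((356,-290,130,85.7),(*g,130,87.3))
E
```

```text
[634.54200239 -20.28119599]
t 26.65 pos [ 356.  -290.5    5. ] ylineang 85.8 tilt [ 0.003 -0.001 -1.   ] j [-0.33  0.42 -0.66  0.   -0.48 -1.32] w 12.1 f 58.5 [-0.6  0.3  5.8]
(356, -290, 130, 85.7) -> [-0.0004  0.0004 -0.125 ] [-0.1  0.2  0.1]
(np.float64(634.542002393815), np.float64(-20.28119599010266), 130, 87.3) -> [-0.2582  0.29   -0.1245] [-0.1  0.2 -1.5]
```

Call:
{"method": "servo_tool", "body": {"increments": [[0,0,0,-0.05,0,0,0],[0,0,0,-0.11,0,0,0],[0,-0.258,0.29,-0.12,0,0,-1.5],[0,-0.258,0.29,-0.12,0,0,-1.5],[0,-0.258,0.29,-0.12,0,0,-1.5],[0,-0.258,0.29,-0.12,0,0,-1.5],[0,-0.258,0.29,-0.12,0,0,-1.5],[0,-0.258,0.29,-0.12,0,0,-1.5],[0,-0.258,0.29,-0.12,0,0,-1.5],[0,-0.258,0.29,-0.12,0,0,-1.5],[0,-0.258,0.29,-0.12,0,0,-1.5],[0,-0.258,0.29,-0.12,0,0,-1.5]]}}

```text
clock: 28.15
position: [632.6, -21.4, 124.0]
ee_rot: [0.025, 1.0, -0.0, -0.0]
contact_force: [-1.1, 0.5, -1.4]
gripper_width: 12.2
grasp_force: 58.6
```

```bash
python3 - <<'E'
from h import *
plan((634.5,-20.3,10,87.3))
c=cam('wrist'); save(c,'w11')
E
```

```text
t 28.15 pos [632.6 -21.4 124. ] ylineang 87.1 tilt [-0.001 -0.    -1.   ] j [ 0.22  0.49 -0.11 -0.   -0.97 -1.84] w 12.2 f 58.6 [-1.1  0.5 -1.4]
(634.5, -20.3, 10, 87.3) -> [-0.0019  0.0012  0.114 ] [-0.  -0.  -0.2]
```

View pics/w11.png

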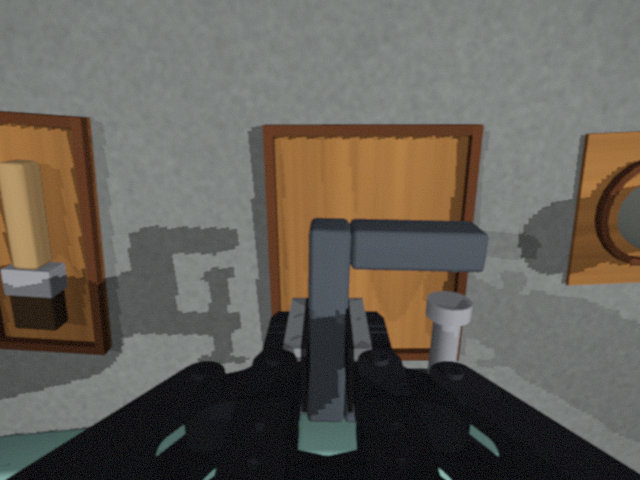

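The clamp is held level over the plain tray (rim columns 265–480). Lower and release.

Call:
{"method": "servo_tool", "body": {"increments": [[0,-0.001,0.002,0.04,0,0,0],[0,-0.001,0.002,0.08,0,0,0],[0,-0.001,0.002,0.105,0,0,0],[0,-0.001,0.002,0.115,0,0,0],[0,-0.001,0.002,0.115,0,0,0],[0.3,-0.001,0.002,0.115,0,0,0],[0.3,-0.001,0.002,0.115,0,0,0],[0.3,-0.001,0.002,0.115,0,0,0],[0.3,-0.001,0.002,0.08,0,0,0],[0.3,-0.001,0.002,0.03,0,0,0],[0.3,-0.001,0.002,-0.03,0,0,0],[0.3,-0.001,0.002,-0.08,0,0,0]]}}

```text
clock: 29.7
position: [635.0, -18.2, 206.8]
ee_rot: [0.024, 1.0, 0.0, 0.001]
contact_force: [1.9, 0.7, 0.5]
gripper_width: 25.3
grasp_force: 0.0
```

```bash
python3 - <<'E'
from h import *
plan((450,-150,300,90))
c=cam('wrist'); save(c,'w12'); s=cam('side'); save(s,'s12')
a=cv2.imread('pics/w12.png'); b=cv2.imread('pics/s12.png')[120:360,120:440]
cv2.imwrite('pics/c12.png',np.hstack([cv2.resize(a,(400,300)),cv2.resize(b,(400,300))]))
E
```

```text
t 29.7 pos [635.  -18.2 206.8] ylineang 87.2 tilt [ 0.002  0.    -1.   ] j [ 0.23  0.42 -0.    0.   -1.15 -1.84] w 25.3 f 0.0 [1.9 0.7 0.5]
(450, -150, 300, 90) -> [ 0.1782 -0.1405 -0.0937] [ 0.   0.1 -2.8]
```

View pics/c12.png

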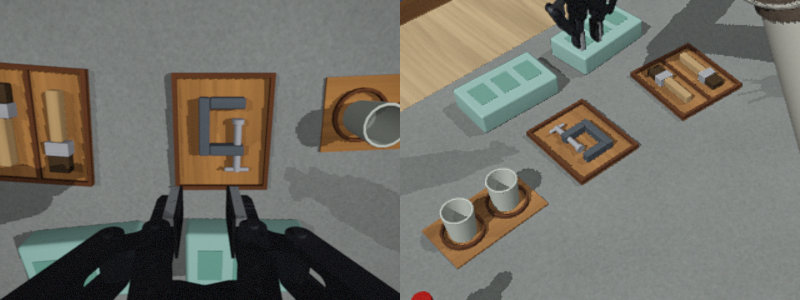

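Both views show everything in place: two brushes in their lanes, the cups upright in the rings, and the clamp flat in its tray. The gripper is clear, so I'll hand it in.

```bash
python3 -c "
from bench import arm
print(arm.job_done())"
```

```text
the job is handed in; nothing more can be done
None
```

The bench is tidied and handed in at about 30 s of the 122 s: brushes flat, one per lane; cups upright, one per ring; clamp flat in its tray. The bottle and stick pot were not touched.

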